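# Open the top half of the parts cupboard

### The job

On the repair bench stands a small cupboard with a split door. Draw back the bolt of the top half and swing that half wide open, to about a right angle, so that the parts on its shelf can be reached; leave the bottom half bolted as it is, and let go.

Things in the scene. Friction and masses are not known exactly. Their poses are not given: they have to be found in the camera images.
- top_knob (a point): Grip point on the top bolt's knob, an upright post 14 mm thick, 45 tall (16 mm of it above this point), on the split door's top leaf, which faces away from the robot. It stands 38 mm off the leaf's face, 23 mm below the cupboard's flat roof; free 60 mm to either side. Axes turn with the leaf: x out of its face, y along the bolt to the hinge, z up. Its twin is 125 mm lower on the bottom leaf.
- top_bolt (a joint): Travel of the top leaf's bolt in m, along top_knob's +y: 0 home, 0.035 fully drawn. From 0.018 it is clear of its keep and the leaf is free; before that it really holds the leaf shut. Slides with about 2 N, stays where left. Starts home to within 8 mm. A stalk 10 mm thick joins the foot of the knob, 22 mm below its grip point, to the bolt's rod on the leaf.
- top_leaf (a joint): Angle of the top door leaf (230 wide, 121 high, 15 mm thick) in rad: 0 shut (at the start), up to 1.9; swings outwards, away from the robot, anticlockwise seen from above; light (0.1 N m), stays where left. Vertical hinge axis, in top_knob's axes: x = -38 mm, y = 185 mm less top_bolt. The cupboard is 300 wide, 150 deep, 280 mm high; the hinge is 30 mm from its side, in its front plane.
- bottom_bolt (a joint): Travel of the bottom leaf's bolt in m, of the same make as the top one: 0 home, 0.035 drawn. It starts home to within 3 mm and holds the bottom leaf shut. It is to stay home.

How it is judged:
On the way:
1. the top bolt is drawn clear of its keep (value of joint top_bolt above 0.018 m), for 0.1 s.
At the end, for the whole second after the job is handed in: the top leaf stands open by more than 1.25 rad (about 72 degrees) and at rest, and the bottom bolt is still home, drawn by less than 10 mm (value of joint top_leaf above 1.25 rad and velocity of joint top_leaf between -0.05 and 0.05 rad/s and value of joint bottom_bolt below 0.01 m); the robot touches nothing.
It fails at once if the bottom bolt is drawn by 10 mm or more (value of joint bottom_bolt above 0.01 m).
It also fails if it takes over 42 s, if anything falls off the work surface, if the arm or the gripper's body presses on something with over 40 N, if the wrist force passes 120 N, or if a joint passes its speed limit or range.

### The arm

A 6-joint arm with a two-finger parallel gripper is mounted at the origin on the work surface. World frame = base frame: x ahead of the robot, y to its left, z up, the work surface at z = 0. Lengths are in m, angles in rad, forces in N, time in s.
With the tool pointing down it reaches from about 0.3 to 0.775 m from the base axis. Payload 14.6 kg.
Tool frame: the origin (TCP) lies on the centre line of the jaws, within the pads' length; the fingertips stand 19 mm ahead of it and the grasp point (between the pads) is the TCP; y points along the fingers, x is the direction in which the jaws open and shut, and the axes are right-handed (so a half turn about y gives the same grasp; the last joint's range is limited). The gripper opens to 94 mm and grips with 3 to 60 N. Pads are 16 mm wide; open, the fingers measure 119 mm over their backs; the gripper's body (75 mm by 177 mm) begins 78 mm behind the grasp point.
Start: joints at [1.22, 0.3, 1.521, -0, 1.321, -0.067], TCP at [0.154, 0.528, 0.191] pointing down, gripper open.
Joint ranges: [-3.03, 3.03], [-0.79, 2.21], [0.23, 2.52], [-1.04, 4.18], [0, 3.07], [-2.55, 2.55]. Speed limits (rad/s): [2.22, 2.22, 2.57, 3.14, 3.14, 3.14].

### API

Orientations are given as [roll, pitch, yaw] about the fixed x, y, z axes, in that order (R = Rz(yaw) Ry(pitch) Rx(roll)).
In Python, from station import get_obs, cams, workorder gives the robot as it stands.
- The arm moves only by the shell command python3 -m handwheel 'ROWS' [FORCE]. ROWS is JSON, a list of rows, each an object of numbers: "fingers": the opening, from -1 (shut) to 1 (fully open); "x", "y", "z": the shift along the tool's x, y, z in m; "spin": the turn about the tool's y in degrees. In form: [{"fingers": .., "x": .., "y": .., "z": .., "spin": ..}, ...]. A call has exactly 10 rows; each row is the pose to reach, as a shift and turn from the pose commanded when the call began, along the tool's axes at that moment; what a row does not reach only later rows make up. A row lasts 1/10 s, in which the tool goes at most 50 mm and 8.59 degrees, less where a joint would pass 70% of its speed; a pose out of reach is approached as far as the arm can. A call with a gripper value outside its range is refused whole. The fingers move at their own pace and stop on an object; FORCE is the grip in N (left out, the last holds). Time passes only in rows, so rows that repeat a pose let the fingers close, or fill a call up. It gives the time, the measured TCP pose, the force and the opening at its end, in the units of the state.
- get_obs(): the state, without advancing time (a new reading comes with each control period).
- cams.camera(name): name is "scene" or "top"; returns (picture, depth): 480x640x3 uint8, red, green, blue; 480x640 float32, m along the optical axis (not along the pixel's ray), 0 where there is no reading.
- cams.get_calibration(name): a dict with "fx", "fy", "cx", "cy" (pixels), "dist" ([k1, k2, p1, p2, k3] as OpenCV has them; the pictures are not rectified), "view" (4x4, takes a point from world to camera coordinates). Camera axes: x right, y down, z forward; pixel columns grow to the right and rows downward; lengths in m; the calibration is good to about 2 mm. A picture is of the moment at which its call begins. get_calibration takes no time and is no camera call.
- workorder.hand_in(): hands the job in, once; it reports no verdict.
The state is a dict: "time_s": time; "qpos": joint angles; "joint_vel": joint speeds; "tau": joint torques, N m; "ee_pos": TCP position; "eef_rot": TCP orientation; "force": force on the tool from outside, world axes, zero at the start; "moment": the same for the moment, N m; "grip_width": finger opening in m.
Only numpy, scipy, OpenCV 4.12 (cv2) and the standard library are available. Lean on these libraries where they do the work, as an engineer would, in place of code of your own. Each camera call takes 0.05 s, during which the arm holds its last target. There are 200 camera calls.

## Working session

There is one attempt and no reset: what is moved stays moved. The work goes in short steps, Python scripts to look and compute and a shell command to move; the robot and the scene stay as the last step left them, time stands still between calls to the robot, and variables do not carry over. Pictures are saved under pics/ and viewed, about 8 in all and at most 12, crops included, and the job is handed in when it is done.

```bash
mkdir -p pics
cat > h.py <<'E'
import numpy as np,cv2
from station import get_obs,cams,workorder
def pts(name):
    im,d=cams.camera(name);c=cams.get_calibration(name)
    K=np.array([[c['fx'],0,c['cx']],[0,c['fy'],c['cy']],[0,0,1.]])
    h,w=d.shape
    uv=np.stack(np.meshgrid(np.arange(w),np.arange(h)),-1).reshape(-1,1,2).astype(np.float64)
    n=cv2.undistortPoints(uv,K,np.array(c['dist'],float)).reshape(h,w,2)
    P=np.dstack([n*d[...,None],d]).reshape(-1,3)
    V=np.array(c['view']);W=(P-V[:3,3])@V[:3,:3]
    W=W.reshape(h,w,3);W[d==0]=np.nan
    return im,d,W
def save(im,n): cv2.imwrite('pics/'+n,im[...,::-1])
E
python3 - <<'E'
from h import *
o=get_obs();print({k:np.round(v,3) for k,v in o.items()})
a=[]
for n in('scene','top'):
    im,d,W=pts(n);np.savez('pics/%s0.npz'%n,im=im,W=W);a.append(im)
    c=cams.get_calibration(n);V=np.array(c['view']);print(n,-V[:3,:3].T@V[:3,3],V[2,:3])
save(a[0],'s0.png');save(a[1],'t0.png')
E
```

```text
{'time_s': np.float64(0.0), 'qpos': array([ 1.22 ,  0.3  ,  1.522,  0.   ,  1.321, -0.067]), 'joint_vel': array([ 0.   , -0.   , -0.   ,  0.001,  0.001, -0.003]), 'tau': array([ 2.0000e-03, -5.3182e+01, -3.5273e+01,  7.1000e-02,  2.5000e-02,
       -0.0000e+00]), 'ee_pos': array([0.154, 0.528, 0.191]), 'eef_rot': array([-1.571e+00,  1.000e-03,  1.287e+00]), 'force': array([ 0.58 , -0.856, -0.251]), 'moment': array([ 0.013, -0.008, -0.07 ]), 'grip_width': np.float64(0.094)}
scene [ 0.82234412 -0.42220053  0.6063615 ] [-0.51111113  0.64073869 -0.57290431]
top [ 0.39539208 -0.01767656  0.98571831] [ 0.13593332  0.03657279 -0.99004271]
```

View pics/s0.png

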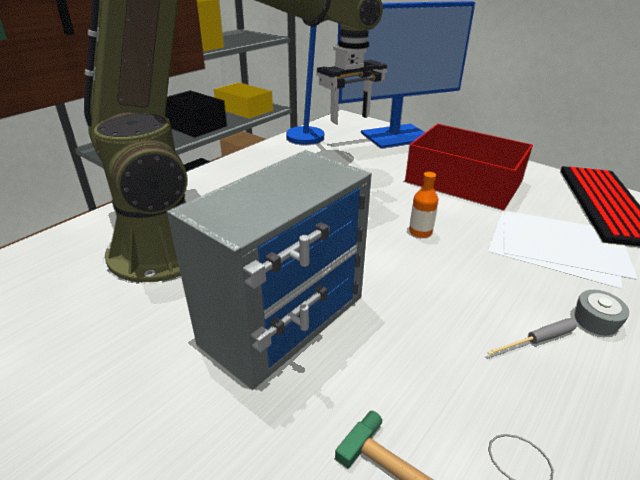

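View pics/t0.png

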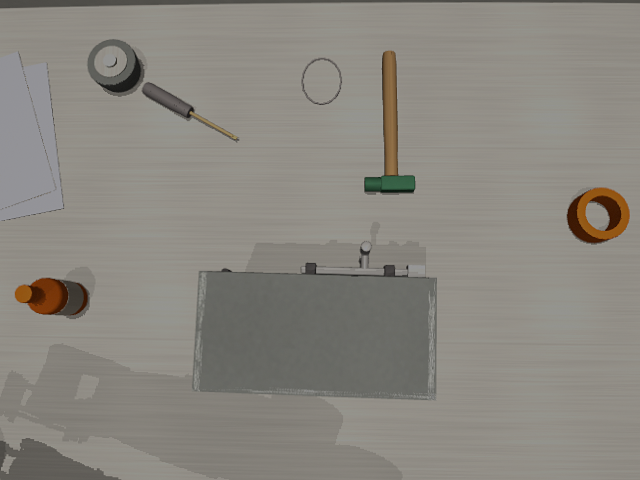

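The scene view shows the cupboard with the top knob at (304,250) and its twin at (303,317). In the top view the top knob is at about (366,246) and the roof corners are at (200,271), (436,277), (436,398) and (194,390).

Run:
```python
from h import *
D=np.load('pics/top0.npz');W=D['W'];im=D['im']
m=(W[...,2]>.272)&(W[...,2]<.29); m=cv2.morphologyEx(m.astype(np.uint8),cv2.MORPH_OPEN,np.ones((7,7)))
n,l,s,_=cv2.connectedComponentsWithStats(m);k=1+np.argmax(s[1:,4]);print(s[k])
P=W[l==k];print('roof z',np.median(P[:,2]))
r=cv2.minAreaRect((P[:,:2]*1000).astype(np.float32));print(r,cv2.boxPoints(r))
print('knob top',[np.round(W[v,u],4) for u,v in((366,245),(366,247),(365,246),(364,258),(366,241))])
S=np.load('pics/scene0.npz')['W'];print('knob scene',[np.round(S[v,u],4) for u,v in((304,240),(304,245),(304,250),(304,255),(304,260))])
q=S[232:272,292:316].reshape(-1,3)
C=cv2.resize(im[225:290,290:450],None,fx=5,fy=5);save(C,'c1.png')
# pts in front of front plane by 28..50 mm near top
for nm,A in(('top',W),('scene',S)):
    b=cv2.boxPoints(r)/1000
    f=b[np.argsort(b[:,0])[-2:]];f=f[np.argsort(f[:,1])];y=(f[1]-f[0])/np.linalg.norm(f[1]-f[0]);x=np.array([y[1],-y[0]])
    dx=(A[...,:2]-f[0])@x;dy=(A[...,:2]-f[0])@y
    mm=(dx>.026)&(dx<.055)&(dy>0)&(dy<.3)&(A[...,2]>.24)&(A[...,2]<.29)
    print(nm,x,y,f,mm.sum(),np.nanpercentile(A[mm],[5,50,95],axis=0),np.percentile(dx[mm],[5,50,95]),np.percentile(dy[mm],[5,50,95]))
```

```text
[  192   271   245   129 29098]
roof z 0.280069717257999
((382.6716003417969, 15.109298706054688), (301.4617614746094, 149.76976013183594), 88.90060424804688) [[ 304.90845 -134.15703]
 [ 454.65063 -137.03065]
 [ 460.43475  164.37563]
 [ 310.69257  167.24925]]
knob top [array([ 0.4956, -0.0491,  0.2711]), array([ 0.4925, -0.049 ,  0.2745]), array([ 0.4943, -0.0479,  0.2708]), array([ 0.4824, -0.0478,  0.2408]), array([ 0.5004, -0.049 ,  0.2734])]
knob scene [array([ 0.4975, -0.0548,  0.2717]), array([ 0.4993, -0.0571,  0.2655]), array([ 0.4975, -0.0552,  0.2554]), array([ 0.4976, -0.0555,  0.2471]), array([ 0.4978, -0.0558,  0.2389])]
top [ 0.99981594 -0.01918692] [0.01918692 0.99981594] [[ 0.45465064 -0.13703066]
 [ 0.46043476  0.16437563]] 130 [[ 0.48568167 -0.05415308  0.2409954 ]
 [ 0.4915449  -0.04783439  0.27207415]
 [ 0.49904802 -0.04268772  0.27419262]] [0.02931657 0.03521216 0.04268929] [0.08361876 0.08980045 0.0950838 ]
scene [ 0.99981594 -0.01918692] [0.01918692 0.99981594] [[ 0.45465064 -0.13703066]
 [ 0.46043476  0.16437563]] 241 [[ 0.48978883 -0.05800928  0.24151585]
 [ 0.49734275 -0.05493763  0.2603903 ]
 [ 0.50053754 -0.04791316  0.27357658]] [0.03351487 0.04114515 0.04421845] [0.07980672 0.0828579  0.0899245 ]
```

View pics/c1.png

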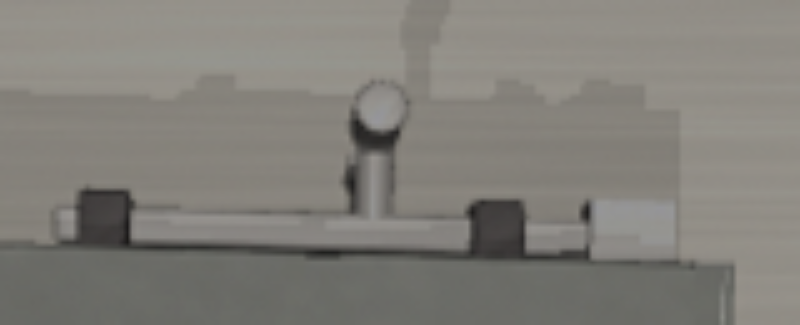

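```bash
python3 -m handwheel '[{"fingers":0,"x":0,"y":-0.04,"z":0,"spin":0},{"fingers":0,"x":0,"y":-0.08,"z":0,"spin":8},{"fingers":0,"x":0,"y":-0.12,"z":0,"spin":16},{"fingers":0,"x":0,"y":-0.16,"z":0,"spin":24},{"fingers":0,"x":-0.03,"y":-0.17,"z":-0.03,"spin":32},{"fingers":0,"x":-0.06,"y":-0.17,"z":-0.06,"spin":40},{"fingers":0,"x":-0.09,"y":-0.17,"z":-0.09,"spin":48},{"fingers":0,"x":-0.12,"y":-0.17,"z":-0.12,"spin":56},{"fingers":0,"x":-0.15,"y":-0.17,"z":-0.15,"spin":64},{"fingers":0,"x":-0.18,"y":-0.17,"z":-0.18,"spin":72}]' 30
cat >> h.py <<'E'
from scipy.spatial.transform import Rotation as Ro
def delta(t,yaw):
    o=get_obs();R=Ro.from_euler('xyz',o['eef_rot']);g=Ro.from_euler('xyz',[-np.pi/2,0,yaw])
    print('t',o['time_s'],'pos',np.round(o['ee_pos'],4),'rpy',np.round(o['eef_rot'],3),'q',np.round(o['qpos'],2),'w',o['grip_width'],'F',np.round(o['force'],1))
    print('shift',np.round(R.inv().apply(np.array(t)-o['ee_pos']),4),'rotvec deg',np.round(np.degrees((R.inv()*g).as_rotvec()),2))
E
python3 -c "
from h import *
delta([.494,-.051,.36],-1.552)"
```

```text
time_s: 1.1
ee_pos: [0.2767, 0.3032, 0.3611]
eef_rot: [-1.571, 0.0, 0.025]
force: [1.3, 0.7, -0.5]
grip_width: 0.047
t 1.1 pos [0.2767 0.3032 0.3611] rpy [-1.571  0.     0.025] q [ 0.74 -0.1   1.57 -0.    1.67  0.72] w 0.04698606714745141 F [ 1.3  0.7 -0.5]
shift [ 0.2084  0.0011 -0.3595] rotvec deg [1.000e-02 9.035e+01 0.000e+00]
```

```bash
python3 -m handwheel '[{"fingers":0,"x":0.02,"y":0,"z":-0.035,"spin":8},{"fingers":0,"x":0.04,"y":0,"z":-0.07,"spin":16},{"fingers":0,"x":0.06,"y":0,"z":-0.105,"spin":24},{"fingers":0,"x":0.08,"y":0,"z":-0.14,"spin":32},{"fingers":0,"x":0.1,"y":0,"z":-0.175,"spin":40},{"fingers":0,"x":0.12,"y":0,"z":-0.21,"spin":48},{"fingers":0,"x":0.14,"y":0,"z":-0.245,"spin":56},{"fingers":0,"x":0.16,"y":0,"z":-0.28,"spin":64},{"fingers":0,"x":0.18,"y":0,"z":-0.315,"spin":72},{"fingers":0,"x":0.208,"y":0,"z":-0.36,"spin":80}]'
python3 -m handwheel '[{"fingers":0,"x":0,"y":0,"z":0,"spin":8},{"fingers":0,"x":0,"y":0,"z":0,"spin":10},{"fingers":0,"x":0,"y":0,"z":0,"spin":10},{"fingers":0,"x":0,"y":0,"z":0,"spin":10},{"fingers":0,"x":0,"y":0,"z":0,"spin":10},{"fingers":0,"x":0,"y":0,"z":0,"spin":10},{"fingers":0,"x":0,"y":0,"z":0,"spin":10},{"fingers":0,"x":0,"y":0,"z":0,"spin":10},{"fingers":0,"x":0,"y":0,"z":0,"spin":10},{"fingers":0,"x":0,"y":0,"z":0,"spin":10}]'
python3 -c "
from h import *
delta([.494,-.051,.259],-1.552)
im,d,W=pts('scene');save(im[100:420,120:480],'s1.png')"
```

```text
time_s: 2.1
ee_pos: [0.4939, -0.0475, 0.3614]
eef_rot: [-1.57, 0.0, -1.371]
force: [0.7, 1.0, 0.6]
grip_width: 0.0471
time_s: 3.1
ee_pos: [0.4936, -0.0462, 0.3612]
eef_rot: [-1.571, 0.0, -1.54]
force: [0.1, -0.5, 0.2]
grip_width: 0.0469
t 3.1 pos [ 0.4936 -0.0462  0.3612] rpy [-1.571  0.    -1.54 ] q [-0.17  0.11  1.37  0.    1.67  1.37] w 0.04693201342362189 F [ 0.1 -0.5  0.2]
shift [0.0048 0.1022 0.0003] rotvec deg [ 0.    0.67 -0.  ]
```

View pics/s1.png

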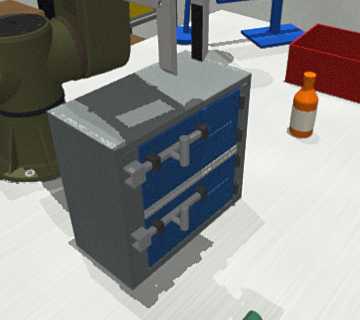

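The fingers (crop x≈168 and 200) hang either side of the knob at (184,150), above it. I'll descend and close next.

```bash
python3 -m handwheel '[{"fingers":0,"x":0.005,"y":0.015,"z":0,"spin":0.7},{"fingers":0,"x":0.005,"y":0.03,"z":0,"spin":0.7},{"fingers":0,"x":0.005,"y":0.045,"z":0,"spin":0.7},{"fingers":0,"x":0.005,"y":0.06,"z":0,"spin":0.7},{"fingers":0,"x":0.005,"y":0.07,"z":0,"spin":0.7},{"fingers":0,"x":0.005,"y":0.08,"z":0,"spin":0.7},{"fingers":0,"x":0.005,"y":0.09,"z":0,"spin":0.7},{"fingers":0,"x":0.005,"y":0.096,"z":0,"spin":0.7},{"fingers":0,"x":0.005,"y":0.102,"z":0,"spin":0.7},{"fingers":0,"x":0.005,"y":0.102,"z":0,"spin":0.7}]'
python3 -m handwheel '[{"fingers":-1,"x":0,"y":0,"z":0,"spin":0},{"fingers":-1,"x":0,"y":0,"z":0,"spin":0},{"fingers":-1,"x":0,"y":0,"z":0,"spin":0},{"fingers":-1,"x":0,"y":0,"z":0,"spin":0},{"fingers":-1,"x":0,"y":0,"z":0,"spin":0},{"fingers":-1,"x":0,"y":0,"z":0,"spin":0},{"fingers":-1,"x":0,"y":0,"z":0,"spin":0},{"fingers":-1,"x":0,"y":0,"z":0,"spin":0},{"fingers":-1,"x":0,"y":0,"z":0,"spin":0},{"fingers":-1,"x":0,"y":0,"z":0,"spin":0}]' 20
python3 -c "
from h import *
delta([.494,-.051,.259],-1.552)
im,d,W=pts('scene');save(im[100:420,120:480],'s2.png')"
```

```text
time_s: 4.15
ee_pos: [0.4936, -0.0512, 0.2587]
eef_rot: [-1.572, 0.0, -1.553]
force: [-0.0, 0.3, 0.1]
grip_width: 0.0471
time_s: 5.15
ee_pos: [0.4937, -0.0512, 0.2592]
eef_rot: [-1.571, 0.0, -1.553]
force: [0.4, -0.1, -0.2]
grip_width: 0.0006
t 5.15 pos [ 0.4937 -0.0512  0.2592] rpy [-1.571  0.    -1.553] q [-0.18  0.13  1.57  0.    1.44  1.38] w 0.0006320475769867705 F [ 0.4 -0.1 -0.2]
shift [-0.0002  0.0002  0.0003] rotvec deg [ 0.   -0.04 -0.  ]
```

View pics/s2.png

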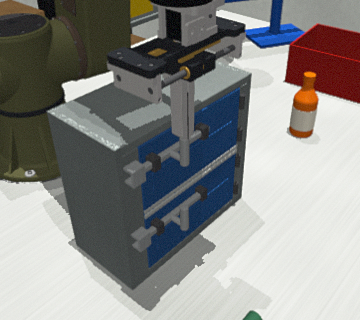

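The grip reads 0, so it missed. In the crop the fingers are at (183,100–135) and the knob's foot shows below them at (184,155). I'll measure where the fingers are relative to the knob.

Run:
```python
from h import *
im,d,W=pts('scene')
for v in range(196,276,4): print(v,[np.round(W[v,u]*1000).tolist() for u in (298,304,310)])
save(cv2.resize(im[170:290,250:360],None,fx=5,fy=5,interpolation=cv2.INTER_NEAREST),'s3.png')
```

```text
196 [[497.0, -64.0, 342.0], [502.0, -58.0, 341.0], [501.0, -47.0, 336.0]]
200 [[497.0, -64.0, 337.0], [503.0, -60.0, 337.0], [502.0, -47.0, 331.0]]
204 [[497.0, -64.0, 331.0], [501.0, -58.0, 330.0], [502.0, -47.0, 325.0]]
208 [[496.0, -63.0, 324.0], [501.0, -58.0, 324.0], [501.0, -47.0, 319.0]]
212 [[496.0, -64.0, 319.0], [502.0, -59.0, 319.0], [502.0, -47.0, 313.0]]
216 [[497.0, -65.0, 313.0], [503.0, -60.0, 314.0], [502.0, -48.0, 308.0]]
220 [[496.0, -64.0, 307.0], [502.0, -59.0, 307.0], [502.0, -48.0, 301.0]]
224 [[496.0, -64.0, 301.0], [502.0, -60.0, 301.0], [502.0, -48.0, 296.0]]
228 [[496.0, -64.0, 295.0], [502.0, -60.0, 295.0], [501.0, -47.0, 289.0]]
232 [[496.0, -64.0, 289.0], [502.0, -60.0, 289.0], [502.0, -47.0, 283.0]]
236 [[457.0, -22.0, 244.0], [501.0, -59.0, 282.0], [502.0, -48.0, 277.0]]
240 [[458.0, -23.0, 238.0], [498.0, -55.0, 272.0], [470.0, -11.0, 237.0]]
244 [[466.0, -33.0, 240.0], [499.0, -57.0, 267.0], [455.0, 7.0, 213.0]]
248 [[469.0, -37.0, 236.0], [498.0, -56.0, 259.0], [457.0, 5.0, 208.0]]
252 [[480.0, -48.0, 240.0], [499.0, -56.0, 253.0], [458.0, 3.0, 201.0]]
256 [[486.0, -55.0, 239.0], [498.0, -56.0, 246.0], [458.0, 3.0, 194.0]]
260 [[459.0, -25.0, 202.0], [498.0, -56.0, 239.0], [459.0, 3.0, 186.0]]
264 [[457.0, -24.0, 193.0], [497.0, -55.0, 231.0], [458.0, 3.0, 178.0]]
268 [[458.0, -25.0, 186.0], [457.0, -10.0, 177.0], [459.0, 3.0, 170.0]]
272 [[457.0, -25.0, 178.0], [458.0, -11.0, 170.0], [459.0, 2.0, 163.0]]
```

View pics/s3.png

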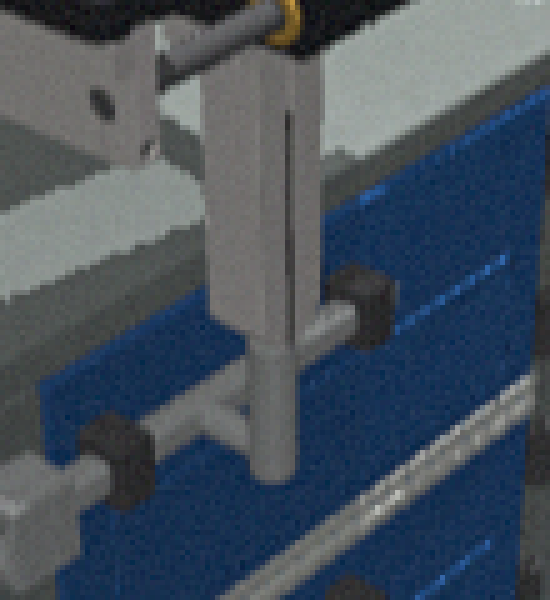

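The fingertips stop at z≈0.277, just above the knob top (0.273), although the reported TCP z of 0.259 implies 0.240. I'll open, then measure tip and body heights before going lower.

```bash
python3 -m handwheel '[{"fingers":0,"x":0,"y":0,"z":0,"spin":0},{"fingers":0,"x":0,"y":0,"z":0,"spin":0},{"fingers":0,"x":0,"y":0,"z":0,"spin":0},{"fingers":0,"x":0,"y":0,"z":0,"spin":0},{"fingers":0,"x":0,"y":0,"z":0,"spin":0},{"fingers":0,"x":0,"y":0,"z":0,"spin":0},{"fingers":0,"x":0,"y":0,"z":0,"spin":0},{"fingers":0,"x":0,"y":0,"z":0,"spin":0},{"fingers":0,"x":0,"y":0,"z":0,"spin":0},{"fingers":0,"x":0,"y":0,"z":0,"spin":0}]'
python3 - <<'E'
from h import *
delta([.494,-.051,.259],-1.552)
im,d,W=pts('scene')
m=(W[...,2]>.2)&(W[...,2]<.45)&(abs(W[...,0]-.495)<.02)&(abs(W[...,1]+.051)<.15)
for lo in range(-140,60,10):
    k=m&(W[...,1]*1000>=lo)&(W[...,1]*1000<lo+10)
    if k.sum()>10: print(lo,k.sum(),np.percentile(W[k][:,2],[1,5,50,99]).round(3),np.median(W[k][:,0]).round(3))
# lowest body points above roof, away from fingers
k=(W[...,2]>.29)&(W[...,2]<.45)&(W[...,0]>.38)&(W[...,0]<.62)&(abs(W[...,1]+.051)<.12)&(abs(W[...,0]-.494)>.02)
print('body',np.percentile(W[k][:,2],[0,1,5,20]).round(3))
save(cv2.resize(im[100:290,230:400],None,fx=3,fy=3),'s4.png')
E
```

```text
time_s: 6.25
ee_pos: [0.4937, -0.0512, 0.2593]
eef_rot: [-1.571, -0.0, -1.553]
force: [0.7, -0.4, -0.4]
grip_width: 0.0468
t 6.25 pos [ 0.4937 -0.0512  0.2593] rpy [-1.571 -0.    -1.553] q [-0.18  0.13  1.57 -0.    1.44  1.38] w 0.04676859115906741 F [ 0.7 -0.4 -0.4]
shift [-0.0002  0.0003  0.0003] rotvec deg [-0.   -0.04  0.  ]
-140 740 [0.371 0.373 0.389 0.414] 0.496
-130 145 [0.413 0.413 0.413 0.414] 0.496
-120 134 [0.413 0.413 0.413 0.414] 0.497
-110 46 [0.387 0.408 0.413 0.414] 0.478
-100 179 [0.367 0.368 0.397 0.414] 0.507
-90 897 [0.281 0.286 0.328 0.414] 0.498
-80 422 [0.28  0.296 0.407 0.44 ] 0.496
-70 896 [0.398 0.413 0.431 0.449] 0.492
-60 385 [0.23  0.233 0.258 0.444] 0.498
-50 101 [0.234 0.24  0.403 0.443] 0.512
-40 83 [0.288 0.333 0.414 0.443] 0.513
-30 1185 [0.276 0.282 0.34  0.44 ] 0.498
-20 248 [0.284 0.292 0.406 0.442] 0.511
-10 51 [0.394 0.394 0.409 0.414] 0.514
0 43 [0.406 0.406 0.413 0.414] 0.511
10 112 [0.232 0.239 0.395 0.414] 0.503
20 198 [0.229 0.235 0.391 0.415] 0.502
30 47 [0.413 0.413 0.414 0.414] 0.499
body [0.371 0.373 0.377 0.386]
```

View pics/s4.png

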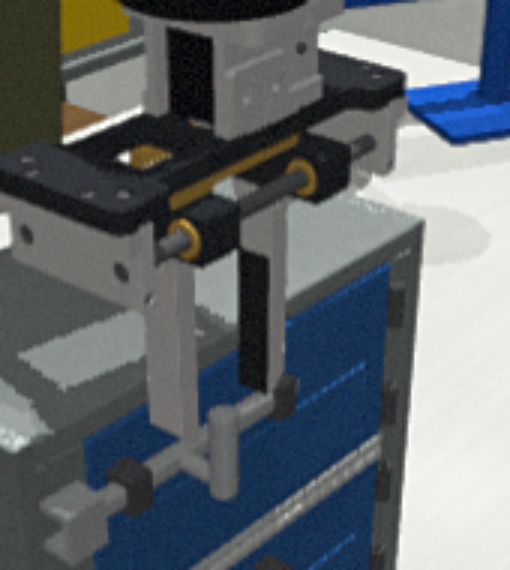

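The picture agrees: the body's underside is at 0.371, so the real grasp height is about 0.294. That is 34 mm above the reported value. The roof still has clearance, so I'll descend 34 mm more and close.

```bash
python3 -m handwheel '[{"fingers":0,"x":0,"y":0.006,"z":0,"spin":0},{"fingers":0,"x":0,"y":0.012,"z":0,"spin":0},{"fingers":0,"x":0,"y":0.018,"z":0,"spin":0},{"fingers":0,"x":0,"y":0.024,"z":0,"spin":0},{"fingers":0,"x":0,"y":0.03,"z":0,"spin":0},{"fingers":0,"x":0,"y":0.034,"z":0,"spin":0},{"fingers":-0.5,"x":0,"y":0.034,"z":0,"spin":0},{"fingers":-1,"x":0,"y":0.034,"z":0,"spin":0},{"fingers":-1,"x":0,"y":0.034,"z":0,"spin":0},{"fingers":-1,"x":0,"y":0.034,"z":0,"spin":0}]' 20
python3 -c "
from h import *
delta([.494,-.051,.225],-1.552)"
```

```text
time_s: 7.3
ee_pos: [0.4938, -0.0512, 0.2255]
eef_rot: [-1.57, -0.0, -1.553]
force: [0.0, -0.1, 0.3]
grip_width: 0.0185
t 7.3 pos [ 0.4938 -0.0512  0.2255] rpy [-1.57  -0.    -1.553] q [-0.18  0.15  1.62 -0.    1.37  1.38] w 0.01854619365620785 F [ 0.  -0.1  0.3]
shift [-0.0002  0.0005  0.0002] rotvec deg [-0.02 -0.04  0.01]
```

```bash
python3 -m handwheel '[{"fingers":-1,"x":0,"y":0,"z":0,"spin":0},{"fingers":-1,"x":0,"y":0,"z":0,"spin":0},{"fingers":-1,"x":0,"y":0,"z":0,"spin":0},{"fingers":-1,"x":0,"y":0,"z":0,"spin":0},{"fingers":-1,"x":-0.005,"y":0,"z":0,"spin":0},{"fingers":-1,"x":-0.010,"y":0,"z":0,"spin":0},{"fingers":-1,"x":-0.015,"y":0,"z":0,"spin":0},{"fingers":-1,"x":-0.020,"y":0,"z":0,"spin":0},{"fingers":-1,"x":-0.024,"y":0,"z":0,"spin":0},{"fingers":-1,"x":-0.027,"y":0,"z":0,"spin":0}]' 20
python3 - <<'E'
from h import *
delta([.494,-.024,.225],-1.552)
im,d,W=pts('scene')
save(cv2.resize(im[130:350,210:400],None,fx=2.5,fy=2.5),'s5.png')
E
```

```text
time_s: 8.3
ee_pos: [0.4942, -0.0237, 0.2255]
eef_rot: [-1.568, -0.0, -1.552]
force: [9.1, -1.4, -0.8]
grip_width: 0.0137
t 8.3 pos [ 0.4942 -0.0237  0.2255] rpy [-1.568 -0.    -1.552] q [-0.12  0.15  1.63 -0.    1.36  1.43] w 0.013734032063502329 F [ 9.1 -1.4 -0.8]
shift [ 0.0003  0.0005 -0.0002] rotvec deg [-0.15 -0.02  0.02]
```

View pics/s5.png

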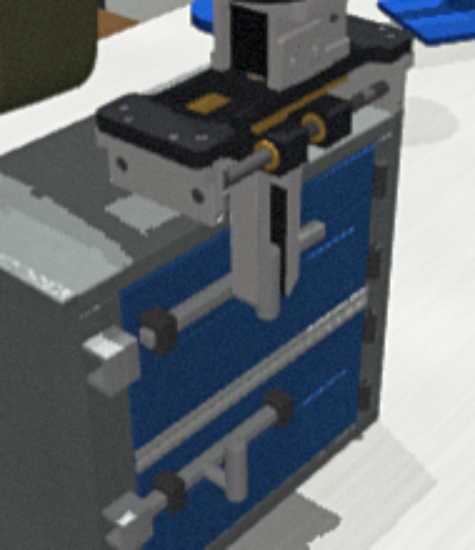

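The bolt end is clear of its keep (bolt end at (155,335), keep at (110,360)), and the pads hold the knob at 13.7 mm. Next is the arc table. The same rows work for each call, because the tool turns with the leaf.

```bash
python3 -c "
import numpy as np
for t in np.arange(4.5,46,4.5):
    c,s=np.cos(np.radians(t)),np.sin(np.radians(t)); print(t,'x',round(-(.0375*s-.156*(c-1)),4),'z',round(.0375*(c-1)+.156*s,4))"
```

```text
4.5 x -0.0034 z 0.0121
9.0 x -0.0078 z 0.0239
13.5 x -0.0131 z 0.0354
18.0 x -0.0192 z 0.0464
22.5 x -0.0262 z 0.0568
27.0 x -0.034 z 0.0667
31.5 x -0.0426 z 0.076
36.0 x -0.0518 z 0.0845
40.5 x -0.0617 z 0.0923
45.0 x -0.0722 z 0.0993
```

```bash
python3 -m handwheel '[{"fingers":-1,"x":-0.0034,"y":0,"z":0.0121,"spin":-4.5},{"fingers":-1,"x":-0.0078,"y":0,"z":0.0239,"spin":-9},{"fingers":-1,"x":-0.0131,"y":0,"z":0.0354,"spin":-13.5},{"fingers":-1,"x":-0.0192,"y":0,"z":0.0464,"spin":-18},{"fingers":-1,"x":-0.0262,"y":0,"z":0.0568,"spin":-22.5},{"fingers":-1,"x":-0.034,"y":0,"z":0.0667,"spin":-27},{"fingers":-1,"x":-0.0426,"y":0,"z":0.076,"spin":-31.5},{"fingers":-1,"x":-0.0518,"y":0,"z":0.0845,"spin":-36},{"fingers":-1,"x":-0.0617,"y":0,"z":0.0923,"spin":-40.5},{"fingers":-1,"x":-0.0722,"y":0,"z":0.0993,"spin":-45}]'
```

```text
time_s: 9.35
ee_pos: [0.5918, 0.0502, 0.2254]
eef_rot: [-1.571, -0.001, -0.764]
force: [3.9, -4.2, 3.6]
grip_width: 0.0137
```

Still gripped, with low forces. Second half:

```bash
python3 -m handwheel '[{"fingers":-1,"x":-0.0034,"y":0,"z":0.0121,"spin":-4.5},{"fingers":-1,"x":-0.0078,"y":0,"z":0.0239,"spin":-9},{"fingers":-1,"x":-0.0131,"y":0,"z":0.0354,"spin":-13.5},{"fingers":-1,"x":-0.0192,"y":0,"z":0.0464,"spin":-18},{"fingers":-1,"x":-0.0262,"y":0,"z":0.0568,"spin":-22.5},{"fingers":-1,"x":-0.034,"y":0,"z":0.0667,"spin":-27},{"fingers":-1,"x":-0.0426,"y":0,"z":0.076,"spin":-31.5},{"fingers":-1,"x":-0.0518,"y":0,"z":0.0845,"spin":-36},{"fingers":-1,"x":-0.0617,"y":0,"z":0.0923,"spin":-40.5},{"fingers":-1,"x":-0.0722,"y":0,"z":0.0993,"spin":-45}]'
python3 - <<'E'
from h import *
delta([.615,.171,.225],0.02)
im,d,W=pts('scene')
save(im[80:420,120:500],'s6.png')
E
```

```text
time_s: 10.35
ee_pos: [0.6097, 0.1725, 0.2255]
eef_rot: [-1.57, -0.005, 0.021]
force: [15.2, 1.0, -0.3]
grip_width: 0.0135
t 10.35 pos [0.6097 0.1725 0.2255] rpy [-1.57  -0.005  0.021] q [ 0.22  0.47  1.21 -0.    1.46  0.2 ] w 0.013514782232295745 F [15.2  1.  -0.3]
shift [ 0.0053  0.0005 -0.0016] rotvec deg [-0.04  0.08  0.27]
```

View pics/s6.png

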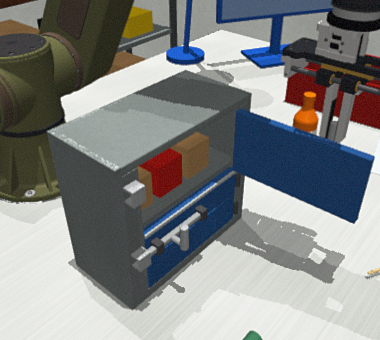

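The top leaf stands at about a right angle, the shelf is open, and the bottom bolt is home. I'll relieve the 15 N along the bolt, release and lift off.

```bash
python3 -m handwheel '[{"fingers":-1,"x":0.002,"y":0,"z":0,"spin":0},{"fingers":-1,"x":0.004,"y":0,"z":0,"spin":0},{"fingers":-1,"x":0.004,"y":0,"z":0,"spin":0},{"fingers":-0.4,"x":0.004,"y":0,"z":0,"spin":0},{"fingers":0,"x":0.004,"y":0,"z":0,"spin":0},{"fingers":0,"x":0.004,"y":0,"z":0,"spin":0},{"fingers":0,"x":0.004,"y":0,"z":0,"spin":0},{"fingers":0,"x":0.004,"y":0,"z":0,"spin":0},{"fingers":0,"x":0.004,"y":0,"z":0,"spin":0},{"fingers":0,"x":0.004,"y":0,"z":0,"spin":0}]' 10
python3 -m handwheel '[{"fingers":0,"x":0,"y":-0.008,"z":0,"spin":0},{"fingers":0,"x":0,"y":-0.02,"z":0,"spin":0},{"fingers":0,"x":0,"y":-0.035,"z":0,"spin":0},{"fingers":0,"x":0,"y":-0.05,"z":0,"spin":0},{"fingers":0,"x":0,"y":-0.065,"z":0,"spin":0},{"fingers":0,"x":0,"y":-0.08,"z":0,"spin":0},{"fingers":0,"x":0,"y":-0.095,"z":0,"spin":0},{"fingers":0,"x":0,"y":-0.1,"z":0,"spin":0},{"fingers":0,"x":0,"y":-0.1,"z":0,"spin":0},{"fingers":0,"x":0,"y":-0.1,"z":0,"spin":0}]'
python3 - <<'E'
from h import *
im,d,W=pts('scene')
save(im[80:420,120:500],'s7.png')
# leaf angle: blue points above z .165, outside the cupboard
b=(im[...,2].astype(int)>im[...,0]+50)&(W[...,2]>.16)&(W[...,2]<.26)&(W[...,0]>.47)&(W[...,0]<.72)&(abs(W[...,1]-.12)<.12)
vx,vy,_,_=cv2.fitLine((W[b][:,:2]).astype(np.float32),cv2.DIST_HUBER,0,.01,.01).ravel()
print(b.sum(),'leaf angle from cupboard face deg',90+np.degrees(np.arctan(vy/vx))+1.1)
print(np.round(get_obs()['force'],1))
E
```

```text
time_s: 11.4
ee_pos: [0.6122, 0.1714, 0.2252]
eef_rot: [-1.571, -0.0, 0.018]
force: [-1.2, 0.5, 0.2]
grip_width: 0.0468
time_s: 12.4
ee_pos: [0.6121, 0.1714, 0.3248]
eef_rot: [-1.571, 0.001, 0.018]
force: [0.3, 0.0, -0.7]
grip_width: 0.0468
6931 leaf angle from cupboard face deg 92.121796
[-0.7 -0.   0.4]
```

View pics/s7.png

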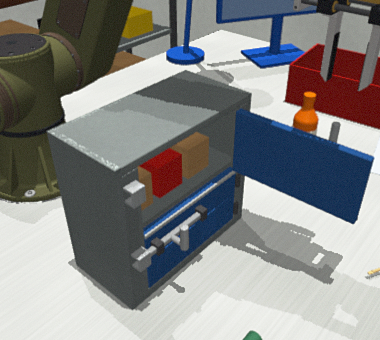

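The leaf stands open at about 91°. The gripper is free above the knob (335,130), and the bottom bolt is unchanged at (184,235).

```bash
python3 -c "
from station import workorder
print(workorder.hand_in())"
```

```text
the job is handed in; nothing more can be done
None
```

The top bolt is drawn, the top leaf stands open at about 90°, and the arm has let go. I handed the job in at about 12.5 s.

**What I did:** I gripped the top knob from above and drew the bolt to about 29 mm. I then swung the leaf through 90°, keeping the gripper turned with it, and took off the 15 N that had built up along the bolt. After that I opened the fingers and lifted 100 mm clear.

**Last checks:**
- **Leaf angle:** a line fit to the depth image gave 92° to the cupboard face. With the right sign for the cupboard's own 1° tilt this is nearer 90°, and well above the 72° needed.
- **Bottom bolt:** it looks unmoved at home in the picture; I did not measure its travel.
- **Contact:** the wrist force was below 1 N after the lift, so nothing was being touched.

**What failed or disagreed:** The first grasp closed on nothing. The fingertips were about 35 mm higher than the reported tool position implied, as shown by the measured tip and body heights. I went 34 mm lower by the image and the second grasp held. I did not find the cause of that offset.

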